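# Close the control box and hold its access panel shut

## Task

Swing the control box's open access panel down until its fastener rests on the frame, and only then turn the quarter-turn fastener until the slot along its wing lines up with the two marks on the panel. Then press the panel flat against the frame, squeezing the springy gasket, and finish while still holding it pressed there (nothing else keeps it shut) so that I can put in the corner screws; leave the other things on the bench alone.

Things in the scene. Friction and masses are not known exactly. Their poses are not given: they have to be found in the camera images.
- control_box: grey sheet-metal box, 210 (x) x 170 (y) x 80 mm high, fixed to the bench. Origin: centre of its underside, z up, vented front facing its own -x. The top has an opening in a flat frame at z = 80 mm. The panel's hinge line is parallel to y at x = +85, z = 80 mm; shut, the panel lies on the frame. The fastener's receptacle lies in the opening at x = -15 mm, y = 0, its slot along y.
- panel (a joint): hinge angle of the access panel (160 mm from hinge to free edge, 150 wide, 4 thick): 0 = flat on the frame, positive = raised. Stiff: it stays where left; 2 to 3 N near its edge swing it down. Fastener not aligned: its pin stops the panel at about 0.06 rad, do not force it. Aligned: about 12 N down at the fastener press it to 0 against the gasket; let go, it rises to about 0.03 rad.
- fastener (a joint): turn of the quarter-turn fastener: 0 = slot in line with the two dark marks on the panel, parallel to the hinge; positive = counter-clockwise from above. It starts at 0.6 to 1.4 rad, so turn it clockwise; it has no stop at 0 (range -0.8 to 1.6 rad). Its pin enters the receptacle within about 0.19 rad of 0. Friction 0.05 N m.
- fastener_grip (a point): centre of the fastener's wing bar, on its axis, 100 mm from the hinge line, 22 mm above the panel's underside. Bar: 46 mm long (point's y axis, the slot's direction), 14 wide (x), 26 high (z, square to the panel; 13 mm below to 13 mm above the point), on a round flange 56 mm across. A dark slot runs along its top.
- panel_edge (a point): point on the panel's upper face, half-way along its free edge and 12 mm in from it (148 mm from the hinge line); z axis square to the panel, x axis toward the hinge. A clear place to push the panel down.
- tape_mid (a point): centre of a roll of pale masking tape lying flat, 104 mm across, 25 mm high; to be left alone
- screwdriver_mid (a point): centre of a screwdriver lying on the bench, 175 mm long, 27 mm high; to be left alone
- hardwood_mid (a point): centre of a hardwood block, 60 x 90 x 35 mm; to be left alone

How it is judged:
By the outcome, as a careful person would: the job done as asked, in the order asked, and still so for the second after the job is handed in, while the arm keeps its last pose, push and grip.
It also fails if it takes over 43 s, if anything falls off the work surface, if the arm or the gripper's body presses on something with over 40 N, if the wrist force passes 120 N, or if a joint passes its speed limit or range.

## Robot

A 6-joint arm with a two-finger parallel gripper is mounted at the origin on a cart in front of the work surface, level with it; the furniture and walls round the work are solid. World frame = base frame: x ahead of the robot, y to its left, z up, the work surface at z = 0. Lengths are in mm, angles in rad, forces in N, time in s.
With the tool pointing down it reaches from about 275 to 750 mm from the base axis. Payload 10.2 kg.
Tool frame: the origin (TCP) lies midway between the tips of the shut fingers; the grasp point (between the pads) lies grasp_offset behind it (grasp_offset is the distance from the TCP to the grasp point, in mm); x points along the fingers, z is the direction in which the jaws open and shut, and the axes are right-handed (so a half turn about x gives the same grasp; the last joint's range is limited). The gripper opens to 85 mm and grips with 20 to 120 N. Pads are 22 mm wide; open, the fingers measure 114 mm over their backs; the gripper's body (76 mm by 85 mm) begins 54 mm behind the grasp point. The pads swing forward as they close: fully open they stand 13 mm farther back than shut.
Start: joints at [-1.33, 0.313, 1.498, -0, 1.331, -0.223], TCP at [234.848, -469.551, 231.294] pointing down, gripper open.
Joint ranges: [-2.94, 2.94], [-0.97, 2.17], [0.19, 2.56], [-1.23, 4.37], [0.02, 3.11], [-2.88, 2.88]. Speed limits (rad/s): [2.39, 2.39, 3.01, 3.14, 3.14, 3.14].

## Interface

Orientations are given as a unit quaternion [w, x, y, z].
In Python, from rig import sense, capture, calibration, finish_job, grasp_offset gives the robot as it stands.
- The arm moves only by the shell command python3 -m jog 'ROWS' [FORCE]. ROWS is JSON, a list of rows, each an object with "linear": the shift along the tool's x, y, z scaled (see below), a list of three; "rotation": the turn, a rotation vector about the tool's x, y, z scaled (see below), a list of three; "grip": the finger opening in mm, from 0 to 85.4. A call has 1 to 20 rows; each row is the pose to reach, as a shift and turn from the pose measured when the call began, along the tool's axes at that moment; what a row does not reach only later rows make up. The controller multiplies each number of a shift by 0.3 m and each number of a turn by 0.5 rad. A row lasts 1/12 s, in which the tool goes at most 41.7 mm and 7.16 degrees, less where a joint would pass 70% of its speed; a pose out of reach is approached as far as the arm can. A call with a number of a shift or a turn outside -1 to 1 is refused whole. A call with a gripper value outside its range is refused whole. The fingers move at their own pace and stop on an object; FORCE is the grip in N (left out, the last holds). Time passes only in rows, so rows that repeat a pose let the fingers close. It gives the time, the measured TCP pose, the force and the opening at its end, in the units of the state.
- sense(): the state, without advancing time (a new reading comes with each control period).
- capture(name): name is "side" or "top" or "wrist"; returns (picture, depth): 420x560x3 uint8, red, green, blue; 420x560 float32, mm along the optical axis (not along the pixel's ray), 0 where there is no reading.
- calibration(name): a dict with "intrinsics" (3x3 intrinsics, pixels), "dist" ([k1, k2, p1, p2, k3] as OpenCV has them; the pictures are not rectified), "world_from_camera" (4x4, takes a point from camera to world coordinates). Camera axes: x right, y up, looking along -z (the intrinsics and any distortion apply to the point x, -y, -z); pixel columns grow to the right and rows downward; lengths in mm; the calibration is good to about 2 mm. A picture is of the moment at which its call begins: read the wrist's pose just before it. calibration takes no time and is no camera call; for the wrist camera it gives the pose at the moment of the call.
- finish_job(): hands the job in, once; it reports no verdict.
The state is a dict: "time_s": time; "joints": joint angles; "dq": joint speeds; "tau": joint torques, N m; "eef_pos": TCP position; "ee_rot": TCP orientation; "force": force on the tool from outside, world axes, zero at the start; "wrist_torque": the same for the moment, N m; "grip_width": opening from 0.0 (shut) to 1.0 (fully open).
Only numpy, scipy, OpenCV 4.12 (cv2) and the standard library are available. Lean on these libraries where they do the work, as an engineer would, in place of code of your own. Each camera call takes 0.05 s, during which the arm holds its last target.

## Working session

There is one attempt and no reset: what is moved stays moved. The work goes in short steps, Python scripts to look and compute and a shell command to move; the robot and the scene stay as the last step left them, time stands still between calls to the robot, and variables do not carry over. Pictures are saved under pics/ and viewed, and the job is handed in when it is done.

```bash
ls; mkdir -p pics
cat > h.py <<'E'
import numpy as np, cv2
from rig import sense, capture, calibration, finish_job, grasp_offset
def snap(name, fn):
    c=calibration(name); p,d=capture(name)
    cv2.imwrite('pics/%s.png'%fn, p[:,:,::-1]); np.savez('pics/%s.npz'%fn,p=p,d=d,K=c['intrinsics'],D=c['dist'],T=c['world_from_camera'])
    return p,d,c
def cloud(fn):
    z=np.load('pics/%s.npz'%fn); d=z['d']; h,w=d.shape
    u,v=np.meshgrid(np.arange(w),np.arange(h))
    n=cv2.undistortPoints(np.stack([u,v],-1).reshape(-1,1,2).astype(np.float64),z['K'],np.array(z['D'],float)).reshape(h,w,2)
    P=np.stack([n[...,0]*d,-n[...,1]*d,-d,np.ones_like(d)],-1)@np.array(z['T']).T
    P=P[...,:3]; P[d==0]=np.nan
    return P,z['p']
E
python3 - <<'E'
from h import *
s=sense(); print(s, grasp_offset() if callable(grasp_offset) else grasp_offset)
snap('side','side0'); snap('top','top0')
for n in ('side','top'): print(np.round(np.array(calibration(n)['world_from_camera']),2))
E
```

```text
pics
{'time_s': 0.0, 'joints': array([-1.33040506e+00,  3.13481259e-01,  1.49846207e+00,  2.36850144e-06,
        1.33095616e+00, -2.23426653e-01]), 'dq': array([-0.00080785,  0.0005146 , -0.00127475,  0.00110486,  0.00307423,
       -0.00138499]), 'tau': array([-1.19742592e-03, -4.12259495e+01, -2.59749860e+01, -3.01892960e-04,
        4.04890714e-03,  2.88030753e-05]), 'eef_pos': array([ 234.78211554, -469.29224377,  230.70966292]), 'ee_rot': array([ 0.60120348,  0.37202141,  0.60186127, -0.3713724 ]), 'force': array([-0.49927267, -0.86633101,  0.15600142]), 'wrist_torque': array([ 0.00513708,  0.05280959, -0.03339605]), 'grip_width': 0.9970225203573939} 18.700000000000003
[[ 9.90000e-01 -9.00000e-02  1.40000e-01  8.02260e+02]
 [ 1.70000e-01  4.90000e-01 -8.60000e-01 -1.28189e+03]
 [ 1.00000e-02  8.70000e-01  5.00000e-01  7.92730e+02]
 [ 0.00000e+00  0.00000e+00  0.00000e+00  1.00000e+00]]
[[ 3.00000e-02  9.90000e-01 -1.40000e-01  4.24440e+02]
 [-1.00000e+00  2.00000e-02 -2.00000e-02 -9.88000e+01]
 [-2.00000e-02  1.40000e-01  9.90000e-01  1.44507e+03]
 [ 0.00000e+00  0.00000e+00  0.00000e+00  1.00000e+00]]
```

View pics/side0.png

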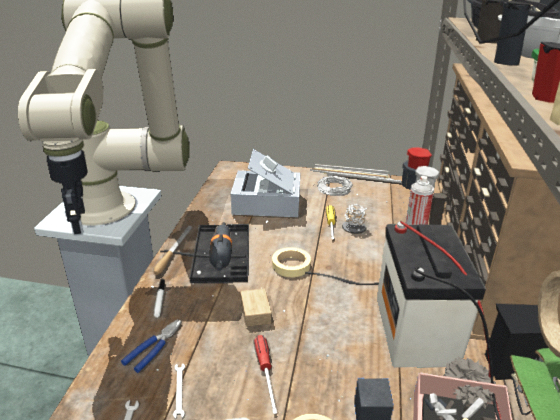

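View pics/top0.png

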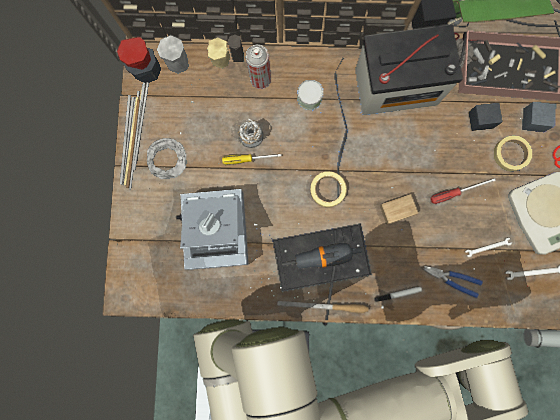

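The side view shows the box at about (266,192) with its panel raised about 0.6 rad. In the top view the box is at about (213,228), with the fastener wing near (210,222).

Run:
```python
from h import *
P,p=cloud('top0')
for n,(a,b,c,d) in {'top0':(170,275,170,260),'side0':(145,225,220,310)}.items():
    P,p=cloud(n); im=p[a:b,c:d,::-1]; cv2.imwrite('pics/%s_c.png'%n,cv2.resize(im,None,fx=7 if n=='side0' else 5.6,fy=7 if n=='side0' else 5.6,interpolation=cv2.INTER_CUBIC))
    for v in range(a,b,6):
        print(v,' '.join('%d,%d,%d'%tuple(np.nan_to_num(P[v,u])) for u in range(c,d,9)))
```

```text
170 705,264,17 707,240,10 711,216,-1 711,188,0 712,162,-2 712,135,-1 713,108,0 714,81,-2 713,54,2 715,28,-2
176 687,262,21 692,241,0 692,214,0 693,188,0 693,161,0 695,135,-7 696,108,-7 696,81,-2 696,54,0 696,27,0
182 673,267,0 674,240,0 674,213,0 675,187,0 674,158,8 676,133,1 677,107,-5 677,79,2 678,53,0 678,26,0
188 655,266,-1 655,238,3 656,213,0 657,186,0 657,158,3 658,133,-2 659,106,-1 659,79,0 660,52,0 660,25,3
194 637,265,-1 638,239,-4 627,195,77 626,168,83 627,144,80 627,118,83 628,93,85 628,67,89 637,48,34 642,25,0
200 619,264,-2 619,237,0 609,192,85 609,167,85 609,141,89 611,117,83 611,92,88 611,67,89 617,46,49 626,25,-8
206 601,263,-2 601,235,4 591,189,94 591,165,93 591,138,100 592,114,97 593,90,95 593,65,96 598,44,65 608,25,-8
212 583,262,0 583,233,6 573,187,100 573,161,108 574,136,108 574,112,110 575,87,107 575,62,113 579,41,80 589,23,1
218 566,262,-4 562,224,43 556,184,111 556,158,119 553,127,155 556,108,127 557,85,121 558,60,123 562,40,82 571,23,0
224 548,259,0 548,232,5 538,179,128 539,155,127 536,124,169 539,105,140 540,82,135 540,58,138 546,40,79 554,22,0
230 530,258,
[... 1686 characters left out ...]
-3 452,72,79 452,194,18 505,94,74 534,98,75 543,207,21 598,53,103 620,97,84 630,262,2
193 362,174,-3 391,183,-4 462,33,80 489,37,80 516,44,79 542,52,78 570,55,79 597,65,77 625,59,83 635,220,0
199 375,127,0 405,130,1 462,28,61 490,33,61 518,33,64 545,40,63 571,48,62 600,43,68 627,50,67 640,181,-1
205 385,90,-1 413,99,-3 463,24,42 489,35,39 517,35,42 546,35,45 573,39,46 601,43,46 628,49,46 646,140,-1
211 393,59,-5 423,60,-3 461,29,18 490,28,21 518,32,22 545,38,22 573,41,23 601,44,25 629,43,29 650,104,-2
217 406,14,0 435,15,1 462,22,1 489,29,0 517,35,0 545,40,0 571,51,-3 600,49,0 628,57,0 655,68,-4
223 416,-20,-1 442,-13,-2 469,-7,-2 495,3,-5 525,0,0 551,6,-1 580,6,2 606,14,0 633,21,-1 660,25,0
```

View pics/top0_c.png

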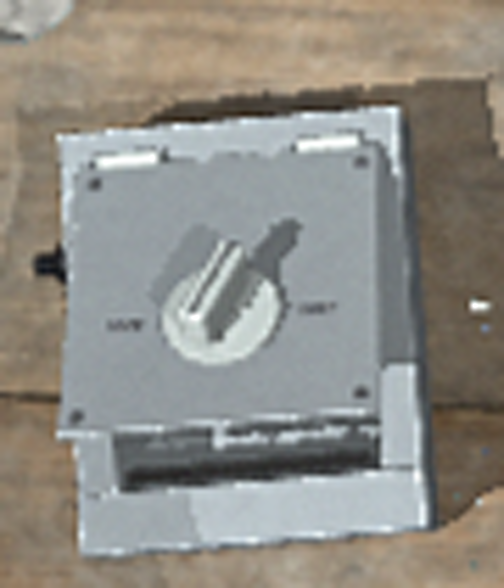

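View pics/side0_c.png

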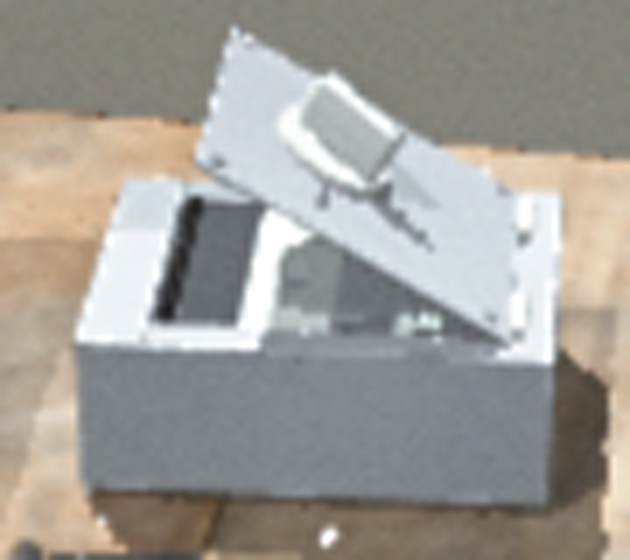

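The top view gives a wing angle of about 1 rad counter-clockwise from the marks. Next I'll fit the box and panel geometry.

```bash
cat > fit.py <<'E'
from h import *
from scipy.optimize import least_squares
P,p=cloud('top0')
R=P[180:280,165:262].reshape(-1,3); R=R[np.isfinite(R).all(1)]
top=R[R[:,2]>70]
r=cv2.minAreaRect(top[:,:2].astype(np.float32)); print('rect',r)
fr=R[(R[:,2]>72)&(R[:,2]<88)&(R[:,0]<480)]; 
rf=cv2.minAreaRect(fr[:,:2].astype(np.float32)); print('front frame',rf, 'z',np.median(fr[:,2]))
# panel plane RANSAC
for n in ('top0','side0'):
    P,p=cloud(n); R=P.reshape(-1,3); R=R[np.isfinite(R).all(1)]
    m=(R[:,0]>470)&(R[:,0]<640)&(R[:,1]>30)&(R[:,1]<200)&(R[:,2]>92)&(R[:,2]<180); Q=R[m]
    A=np.c_[Q[:,:2],np.ones(len(Q))]; w=np.ones(len(Q),bool)
    for i in range(20):
        c,*_=np.linalg.lstsq(A[w],Q[w,2],rcond=None); w=abs(A@c-Q[:,2])<(12 if i<5 else 6)
    g=-c[:2]; print(n,'slope angle',np.arctan(np.hypot(*g)),'yaw of hinge->back dir',np.arctan2(g[1],g[0]),'n',w.sum(),'c',c, 'x at z=84 on y=120:',(84-c[2]-c[1]*120)/c[0])
    q=Q[w]; print(q.min(0),q.max(0))
    off=Q[(A@c-Q[:,2])<-14]; print('bar pts',len(off),off.mean(0))
E
python3 fit.py
```

```text
rect ((533.3336181640625, 122.28868865966797), (210.52481079101562, 170.7964630126953), 6.242182731628418)
front frame ((451.4781799316406, 114.31524658203125), (54.41261291503906, 171.90672302246094), 1.4783762693405151) z 79.52662179685149
top0 slope angle 0.5347824109731495 yaw of hinge->back dir 0.1114742975169133 n 2155 c [-5.88682648e-01 -6.58961643e-02  4.56473785e+02] x at z=84 on y=120: 619.2916449452007
[475.7010369   43.0452056   92.02898346] [616.54569589 199.70516004 167.97322301]
bar pts 126 [544.02236128 122.28927434 158.62361513]
side0 slope angle 0.5337927032339902 yaw of hinge->back dir 0.10078613646518456 n 759 c [-5.88023897e-01 -5.94661425e-02  4.55926435e+02] x at z=84 on y=120: 620.3667908373972
[477.17251601  40.420673    92.07093784] [614.32216762 199.25557183 166.27818683]
bar pts 103 [546.54241188 118.24890297 154.21014663]
```

The rectangle fit of 210.5 x 170.8 mm matches the given size. The box centre is (533.3, 122.3), yaw 0.109, and the panel angle is about 0.534 rad. Next come the wing angle and the tool axes.

```bash
cat >> h.py <<'E'
from scipy.spatial.transform import Rotation as Ro
def Rt(s=None):
    q=(s or sense())['ee_rot']; return Ro.from_quat([q[1],q[2],q[3],q[0]])
C=np.array([533.3,122.3,0]); YAW=0.109
B=Ro.from_euler('z',YAW)
def box2w(p): return B.apply(p)+C
def w2box(p): return B.inv().apply(np.asarray(p)-C)
def pan(s,h,a,y=0): return np.array([85-s*np.cos(a)+h*np.sin(a),y,80+s*np.sin(a)+h*np.cos(a)])
def plan(target_w, Rtarget=None):
    s=sense(); R=Rt(s)
    lin=R.inv().apply(np.asarray(target_w)-s['eef_pos'])/300
    rot=(R.inv()*Rtarget).as_rotvec()/0.5 if Rtarget is not None else np.zeros(3)
    print('linear',np.round(lin,3),'rotation',np.round(rot,3))
def tooldown(zang, tilt=0):
    # tool x down (tilted about box y by tilt: panel normal), tool z along angle zang about vertical from box x
    X=np.array([-np.sin(tilt),0,-np.cos(tilt)]); Yb=np.array([0,1.,0]); Xb=np.array([np.cos(tilt),0,-np.sin(tilt)])
    Z=Xb*np.cos(zang)+Yb*np.sin(zang); Y=np.cross(Z,X)
    return B*Ro.from_matrix(np.stack([X,Y,Z],1))
E
python3 - <<'E'
from h import *
s=sense(); print(np.round(Rt(s).as_matrix(),3), s['joints'])
a=.534
P,p=cloud('top0'); z=np.load('pics/top0.npz')
# panel-frame bar segmentation
b=w2box(P.reshape(-1,3)); d=np.array([-np.cos(a),0,np.sin(a)]); n=np.array([np.sin(a),0,np.cos(a)])
q=b-np.array([85,0,80]); S=q@d; H=q@n; Y=q[:,1]
m=(H>22)&(H<45)&(S>60)&(S<140)&(abs(Y)<45)
print('bar',m.sum(),S[m].mean(),Y[m].mean(),H[m].max())
xy=np.c_[-S[m],Y[m]]; c=np.cov(xy.T); w,v=np.linalg.eigh(c); e=v[:,1]*np.sign(v[1,1]); print('theta',np.arctan2(-e[0],e[1]),np.sqrt(w))
print('H panel',np.median(H[(S>20)&(S<60)&(abs(Y)<50)]))
for aa in (.534,.06,0): print(aa,'edge',box2w(pan(148,4,aa)),'grip',box2w(pan(100,22,aa)))
for nm in [0,np.pi/2,np.pi,-np.pi/2]: 
    print('zang',nm,(Rt(s).inv()*tooldown(nm)).as_rotvec())
E
```

```text
[[-0.     0.894  0.447]
 [ 0.001  0.447 -0.894]
 [-1.     0.    -0.001]] [-1.33040088e+00  3.13409684e-01  1.49830786e+00 -1.03088988e-06
  1.33100243e+00 -2.23427113e-01]
bar 105 103.04632545550048 -1.019706697556795 39.585727377860145
theta 1.1155508375292524 [ 4.30238557 14.21400343]
H panel 3.1649611981150603
0.534 edge [493.18028884 117.90955005 158.77222853] grip [543.35971036 123.40087171 149.83516848]
0.06 edge [471.17705326 115.50165374  92.86747512] grip [519.87927655 120.83132007 107.95681253]
0 edge [470.67388111 115.44658973  84.        ] grip [518.38901931 120.66823565 102.        ]
zang 0 [-1.21597339e+00 -8.09305577e-04 -8.85856227e-04]
zang 1.5707963267948966 [-2.78676945e+00  7.19916550e-05 -1.59420599e-03]
zang 3.141592653589793 [ 1.92561890e+00 -9.76276456e-04  8.91912206e-04]
zang -1.5707963267948966 [ 3.54822768e-01 -1.13209569e-03 -5.11235331e-05]
```

Both estimates put the wing at about 1.1 rad, and the grip pose is comfortably inside the joint-6 range. I'll start the approach with closed fingers.

```bash
python3 -m jog '[{"linear":[0,0.05,-0.04],"rotation":[-0.05,0,0],"grip":60},{"linear":[0,0.12,-0.1],"rotation":[-0.15,0,0],"grip":40},{"linear":[0,0.2,-0.17],"rotation":[-0.25,0,0],"grip":20},{"linear":[0,0.28,-0.24],"rotation":[-0.35,0,0],"grip":0},{"linear":[0,0.37,-0.31],"rotation":[-0.45,0,0],"grip":0},{"linear":[0,0.46,-0.39],"rotation":[-0.55,0,0],"grip":0},{"linear":[0,0.55,-0.46],"rotation":[-0.65,0,0],"grip":0},{"linear":[0,0.63,-0.53],"rotation":[-0.75,0,0],"grip":0},{"linear":[0,0.71,-0.6],"rotation":[-0.85,0,0],"grip":0},{"linear":[0,0.78,-0.65],"rotation":[-0.95,0,0],"grip":0},{"linear":[0,0.82,-0.68],"rotation":[-1,0,0],"grip":0},{"linear":[0,0.82,-0.68],"rotation":[-1,0,0],"grip":0}]' 40
python3 - <<'E'
from h import *
plan([488,118,225],tooldown(1.1))
E
```

```text
time_s: 1.1
eef_pos: [364.2, -174.7, 231.0]
ee_rot: [0.675, 0.21, 0.675, -0.209]
force: [-0.1, -0.9, -0.2]
grip_width: 0.001
linear [ 0.022  1.038 -0.213] rotation [-3.624e+00  1.000e-03 -4.000e-03]
```

```bash
python3 -m jog '[{"linear":[0,0.05,-0.01],"rotation":[-0.05,0,0],"grip":0},{"linear":[0,0.13,-0.03],"rotation":[-0.15,0,0],"grip":0},{"linear":[0,0.23,-0.05],"rotation":[-0.25,0,0],"grip":0},{"linear":[0,0.33,-0.07],"rotation":[-0.35,0,0],"grip":0},{"linear":[0,0.43,-0.09],"rotation":[-0.45,0,0],"grip":0},{"linear":[0,0.53,-0.11],"rotation":[-0.55,0,0],"grip":0},{"linear":[0,0.63,-0.13],"rotation":[-0.65,0,0],"grip":0},{"linear":[0,0.73,-0.15],"rotation":[-0.75,0,0],"grip":0},{"linear":[0,0.83,-0.17],"rotation":[-0.85,0,0],"grip":0},{"linear":[0,0.92,-0.19],"rotation":[-0.95,0,0],"grip":0},{"linear":[0.01,0.98,-0.2],"rotation":[-1,0,0],"grip":0},{"linear":[0.02,1,-0.21],"rotation":[-1,0,0],"grip":0}]'
python3 - <<'E'
from h import *
plan([486,118,215],tooldown(1.1))
E
```

```text
time_s: 2.1
eef_pos: [483.1, 109.3, 225.0]
ee_rot: [0.706, 0.036, 0.706, -0.035]
force: [1.8, -0.5, 0.5]
grip_width: -0.003
linear [0.033 0.03  0.007] rotation [-2.62e+00  1.00e-03 -4.00e-03]
```

```bash
python3 -m jog '[{"linear":[0.01,0.01,0],"rotation":[-0.2,0,0],"grip":0},{"linear":[0.02,0.02,0],"rotation":[-0.4,0,0],"grip":0},{"linear":[0.03,0.03,0],"rotation":[-0.6,0,0],"grip":0},{"linear":[0.03,0.03,0.01],"rotation":[-0.8,0,0],"grip":0},{"linear":[0.03,0.03,0.01],"rotation":[-1,0,0],"grip":0}]'
python3 -m jog '[{"linear":[0,0,0],"rotation":[-0.2,0,0],"grip":0},{"linear":[0,0,0],"rotation":[-0.4,0,0],"grip":0},{"linear":[0,0,0],"rotation":[-0.6,0,0],"grip":0},{"linear":[0,0,0],"rotation":[-0.8,0,0],"grip":0},{"linear":[0,0,0],"rotation":[-1,0,0],"grip":0},{"linear":[0,0,0],"rotation":[-1,0,0],"grip":0}]'
python3 - <<'E'
from h import *
plan([486,118,175],tooldown(1.1)); s=sense(); print(s['joints'],s['eef_pos'],s['force'])
snap('wrist','w0')
E
```

```text
time_s: 2.52
eef_pos: [487.1, 116.8, 215.5]
ee_rot: [0.693, -0.14, 0.693, 0.142]
force: [0.2, 0.4, 0.1]
grip_width: 0.002
time_s: 3.02
eef_pos: [487.0, 115.6, 215.1]
ee_rot: [0.636, -0.308, 0.637, 0.309]
force: [0.2, -0.2, 0.2]
grip_width: 0.003
linear [0.134 0.007 0.004] rotation [-0.612  0.    -0.005]
[-2.10002471e-03  2.73354823e-01  1.59400641e+00  1.24383202e-03
  1.27629900e+00 -9.05468494e-01] [486.95314847 115.58152108 215.1430272 ] [ 0.1622956  -0.16809928  0.18431181]
```

View pics/w0.png

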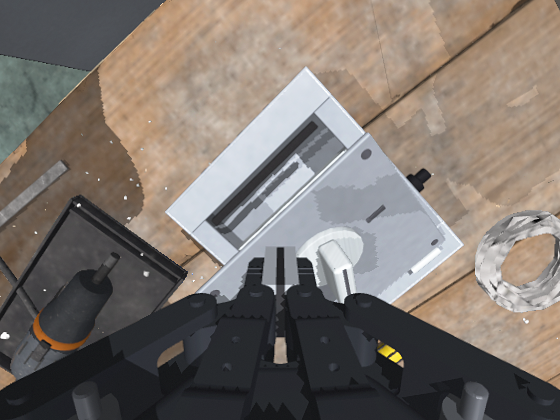

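The picture shows the fingers at (280,265) just inside the panel's free edge, with the wing at (340,270) beside them. I'll finish the rotation and go to just above the edge point.

```bash
python3 -m jog '[{"linear":[0.03,0.01,0.01],"rotation":[-0.2,0,0],"grip":0},{"linear":[0.07,0.02,0.02],"rotation":[-0.4,0,0],"grip":0},{"linear":[0.11,0.02,0.02],"rotation":[-0.58,0,0],"grip":0},{"linear":[0.14,0.02,0.02],"rotation":[-0.61,0,0],"grip":0},{"linear":[0.15,0.02,0.02],"rotation":[-0.61,0,0],"grip":0},{"linear":[0.15,0.02,0.02],"rotation":[-0.61,0,0],"grip":0}]'
python3 - <<'E'
from h import *
s=sense();print(s['eef_pos'])
for a in (.534,.48,.42,.36,.3,.24,.18,.12,.08,.06,.04): plan(box2w(pan(148,4,a)),tooldown(1.1))
E
```

```text
time_s: 3.57
eef_pos: [485.7, 123.9, 169.6]
ee_rot: [0.583, -0.398, 0.585, 0.4]
force: [1.0, 0.2, 0.5]
grip_width: 0.001
[485.7221865  123.85203277 169.63328038]
linear [ 0.036 -0.03  -0.009] rotation [-0.021 -0.    -0.007]
linear [ 0.059 -0.019 -0.016] rotation [-0.021 -0.    -0.007]
linear [ 0.085 -0.007 -0.022] rotation [-0.021 -0.    -0.007]
linear [ 0.113  0.004 -0.028] rotation [-0.021 -0.    -0.007]
linear [ 0.14   0.013 -0.032] rotation [-0.021 -0.    -0.007]
linear [ 0.169  0.021 -0.036] rotation [-0.021 -0.    -0.007]
linear [ 0.197  0.027 -0.04 ] rotation [-0.021 -0.    -0.007]
linear [ 0.227  0.031 -0.042] rotation [-0.021 -0.    -0.007]
linear [ 0.246  0.033 -0.043] rotation [-0.021 -0.    -0.007]
linear [ 0.256  0.034 -0.044] rotation [-0.021 -0.    -0.007]
linear [ 0.266  0.035 -0.044] rotation [-0.021 -0.    -0.007]
```

```bash
python3 -m jog '[{"linear":[0.01,-0.03,-0.01],"rotation":[0,0,0],"grip":0},{"linear":[0.025,-0.03,-0.01],"rotation":[0,0,0],"grip":0},{"linear":[0.04,-0.028,-0.01],"rotation":[0,0,0],"grip":0},{"linear":[0.06,-0.019,-0.016],"rotation":[0,0,0],"grip":0},{"linear":[0.085,-0.007,-0.022],"rotation":[0,0,0],"grip":0},{"linear":[0.113,0.004,-0.028],"rotation":[0,0,0],"grip":0},{"linear":[0.14,0.013,-0.032],"rotation":[0,0,0],"grip":0},{"linear":[0.169,0.021,-0.036],"rotation":[0,0,0],"grip":0},{"linear":[0.197,0.027,-0.04],"rotation":[0,0,0],"grip":0},{"linear":[0.21,0.03,-0.041],"rotation":[0,0,0],"grip":0},{"linear":[0.22,0.03,-0.042],"rotation":[0,0,0],"grip":0},{"linear":[0.23,0.03,-0.042],"rotation":[0,0,0],"grip":0}]'
python3 - <<'E'
from h import *
s=sense();print(s['eef_pos'],s['force'])
for a in (.12,.08,.06,.04): print(pan(148,4,a)[2]); plan(box2w(pan(148,4,a)))
snap('wrist','w1')
E
```

```text
time_s: 4.57
eef_pos: [472.4, 115.5, 100.4]
ee_rot: [0.583, -0.398, 0.585, 0.4]
force: [0.1, 0.5, 1.7]
grip_width: 0.003
[472.413655   115.49563153 100.36973794] [0.12723373 0.50007236 1.69676342]
101.68864122217553
linear [-0.004  0.001  0.   ] rotation [0. 0. 0.]
95.81458153264803
linear [ 0.015  0.003 -0.001] rotation [0. 0. 0.]
92.86747511869862
linear [ 0.025  0.004 -0.001] rotation [0. 0. 0.]
89.91522188626577
linear [ 0.035  0.004 -0.002] rotation [0. 0. 0.]
```

View pics/w1.png

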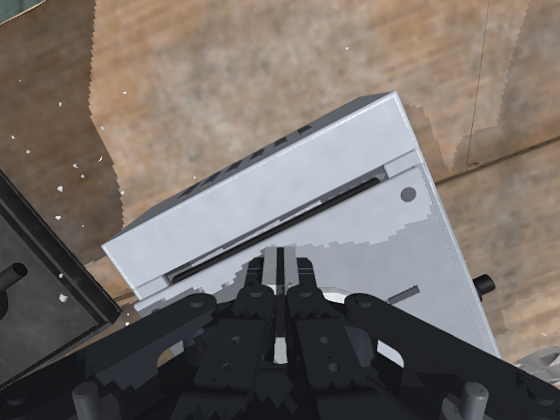

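The panel has followed the fingertips to about 0.11 rad with a reaction of about 2 N. I'll creep down to the pin stop.

```bash
for k in 1; do python3 -m jog '[{"linear":[0.005,0.001,0],"rotation":[0,0,0],"grip":0},{"linear":[0.01,0.002,0],"rotation":[0,0,0],"grip":0},{"linear":[0.015,0.003,0],"rotation":[0,0,0],"grip":0},{"linear":[0.02,0.003,0],"rotation":[0,0,0],"grip":0},{"linear":[0.02,0.003,0],"rotation":[0,0,0],"grip":0}]'; done
python3 -m jog '[{"linear":[0.004,0,0],"rotation":[0,0,0],"grip":0},{"linear":[0.004,0,0],"rotation":[0,0,0],"grip":0}]'
```

```text
time_s: 5.03
eef_pos: [471.4, 115.8, 93.8]
ee_rot: [0.583, -0.398, 0.585, 0.4]
force: [0.7, 0.1, 0.0]
grip_width: -0.002
time_s: 5.2
eef_pos: [471.5, 115.8, 92.8]
ee_rot: [0.583, -0.398, 0.585, 0.4]
force: [-2.1, -1.1, 2.8]
grip_width: 0.003
```

```bash
for k in 1; do python3 -m jog '[{"linear":[0.004,0,0],"rotation":[0,0,0],"grip":0},{"linear":[0.004,0,0],"rotation":[0,0,0],"grip":0},{"linear":[0.004,0,0],"rotation":[0,0,0],"grip":0}]'; done
python3 - <<'E'
from h import *
for i in range(3): print(sense()['force'])
snap('side','s2');s=sense();print(s['force'],s['eef_pos'])
P,p=cloud('s2'); cv2.imwrite('pics/s2c.png',cv2.resize(p[120:225,215:315,::-1],None,fx=6,fy=5.6,interpolation=cv2.INTER_CUBIC))
E
```

```text
time_s: 5.45
eef_pos: [471.4, 115.8, 92.2]
ee_rot: [0.583, -0.398, 0.585, 0.4]
force: [-2.4, -1.0, 8.1]
grip_width: -0.003
[-2.36008233 -0.99624322  8.07068829]
[-2.36008233 -0.99624322  8.07068829]
[-2.36008233 -0.99624322  8.07068829]
[-4.01739017 -0.50739934  8.75205413] [471.4281171  115.79035282  92.23203238]
```

View pics/s2c.png

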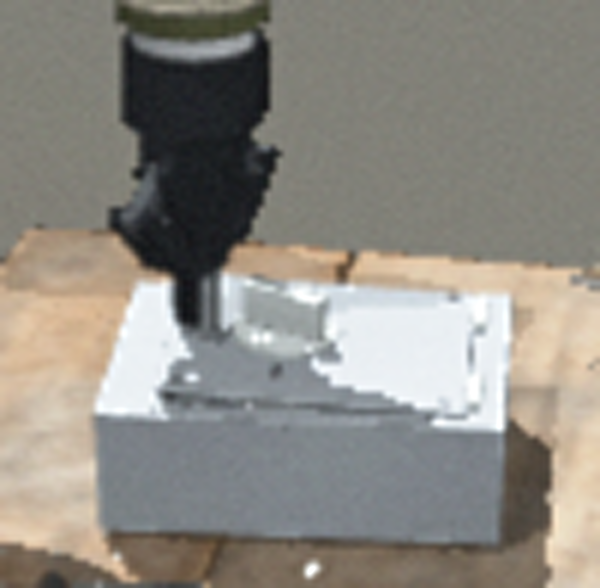

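The reaction stepped up to 8–9 N at z=92.2, which is a panel angle of about 0.056 rad. That is the pin stop, and the side view shows the panel nearly shut. I'll lift off, open, and look at the wing.

```bash
python3 -m jog '[{"linear":[-0.03,0,0],"rotation":[0,0,0],"grip":0},{"linear":[-0.1,0,0],"rotation":[0,0,0],"grip":20},{"linear":[-0.18,0,0],"rotation":[0,0,0],"grip":45},{"linear":[-0.25,0,0],"rotation":[0,0,0],"grip":65},{"linear":[-0.3,0,0],"rotation":[0,0,0],"grip":65},{"linear":[-0.3,0,0],"rotation":[0,0,0],"grip":65}]' 60
python3 - <<'E'
from h import *
snap('wrist','w2');snap('top','t2')
P,p=cloud('t2'); cv2.imwrite('pics/t2c.png',cv2.resize(p[170:275,170:260,::-1],None,fx=5.6,fy=5.6,interpolation=cv2.INTER_CUBIC))
E
```

```text
time_s: 6.0
eef_pos: [473.1, 115.8, 185.5]
ee_rot: [0.585, -0.399, 0.583, 0.399]
force: [-0.0, -0.9, 0.8]
grip_width: 0.707
```

View pics/w2.png

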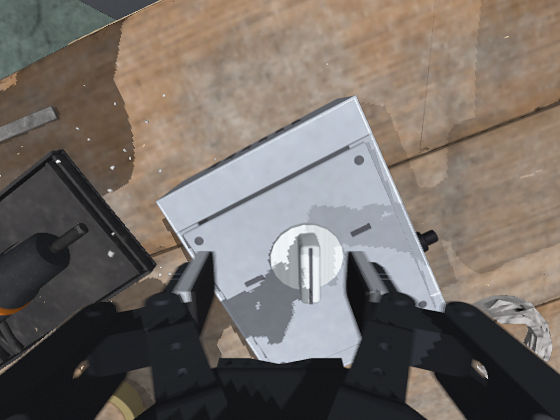

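View pics/t2c.png

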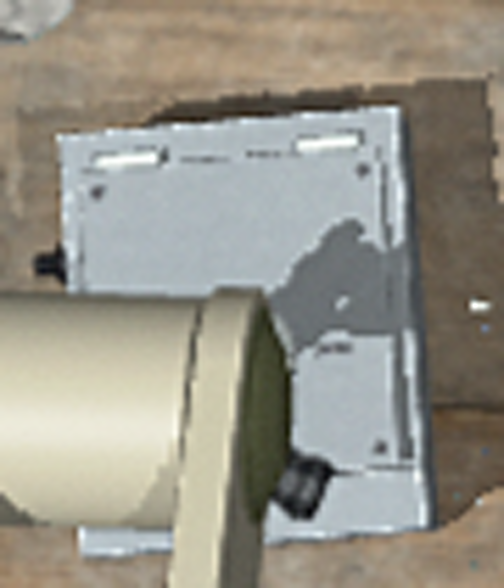

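The wing is at (310,270) with its slot almost vertical in the wrist image, so it lies parallel to the pads as wanted. The marks are at (255,281) and (360,230). Measuring its pose:

Run:
```python
from h import *
P,p=cloud('w2'); a=.057
cv2.imwrite('pics/w2c.png',cv2.resize(p[200:330,230:390,::-1],None,fx=4.5,fy=4.5,interpolation=cv2.INTER_CUBIC))
R=P[215:320,260:350].reshape(-1,3);R=R[np.isfinite(R).all(1)]
b=w2box(R)
m=(b[:,2]>114)&(b[:,2]<128)
q=b[m]; print(m.sum(),np.median(q,0)); r=cv2.minAreaRect(q[:,:2].astype(np.float32)); print(r)
c=q[:,:2].mean(0); w,v=np.linalg.eigh(np.cov(q[:,:2].T)); e=v[:,1]*np.sign(v[1,1]); th=np.arctan2(-e[0],e[1]); print('centre box',c,'theta',th)
print('expected',pan(100,35,a))
mk=[P[281,255],P[230,360]]; d=w2box(mk[1])-w2box(mk[0]); print('marks box',w2box(mk[0]),w2box(mk[1]),'dir',np.arctan2(-d[0],d[1]))
for z in (150,112): plan(box2w(np.array([*pan(100,22,a)[:2],z])),tooldown(th,a))
```

```text
1243 [-18.1619667    1.46806857 121.11149514]
((-15.223803520202637, 0.3028736114501953), (13.843918800354004, 46.38859558105469), 64.0792465209961)
centre box [-17.56793192   1.31657665] theta 1.1317066078129576
expected [-12.8436741    0.         120.64007184]
marks box [-15.56378154 -44.59112654  91.11784419] [-16.77458679  46.25876762  91.77919947] dir 0.013326747146334902
linear [ 0.107 -0.144  0.074] rotation [-0.084  0.05   0.095]
linear [ 0.234 -0.144  0.074] rotation [-0.084  0.05   0.095]
```

View pics/w2c.png

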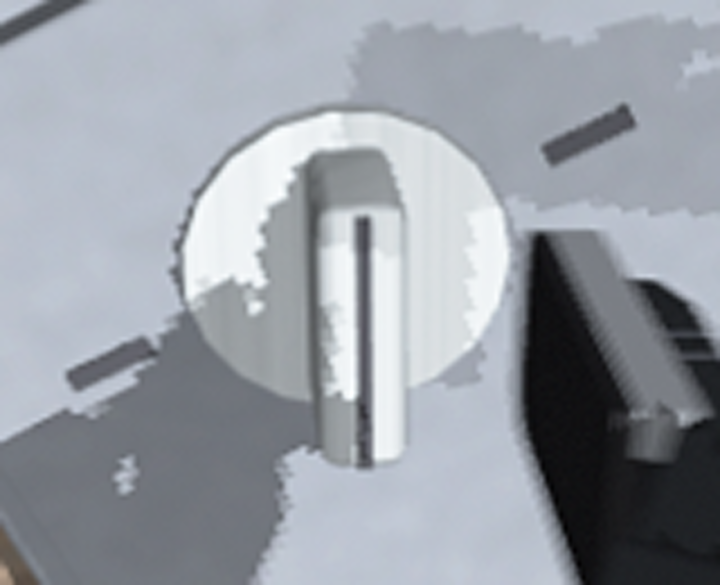

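The minAreaRect of 13.8 x 46.4 mm matches the bar, with θ about 1.11 relative to the marks. I'll move above it, then descend with TCP about 12 mm above the panel's underside.

```bash
python3 -m jog '[{"linear":[0.01,-0.03,0.02],"rotation":[0,0,0],"grip":65},{"linear":[0.03,-0.07,0.04],"rotation":[-0.04,0.02,0.05],"grip":60},{"linear":[0.05,-0.11,0.06],"rotation":[-0.04,0.05,0.09],"grip":55},{"linear":[0.06,-0.14,0.075],"rotation":[-0.04,0.05,0.09],"grip":50},{"linear":[0.07,-0.145,0.076],"rotation":[-0.04,0.05,0.09],"grip":50},{"linear":[0.07,-0.145,0.076],"rotation":[-0.04,0.05,0.09],"grip":50}]'
python3 - <<'E'
from h import *
a=.057
p=pan(100,12,a)+[-.6,.2,0]; print(p)
for dz in (25,0): plan(box2w(p+[0.057*dz,0,dz]),tooldown(1.115,a))
snap('wrist','w3')
E
```

```text
time_s: 6.6
eef_pos: [519.8, 121.1, 159.3]
ee_rot: [0.562, -0.395, 0.598, 0.414]
force: [-0.4, -0.3, -0.1]
grip_width: 0.586
[-14.7539643    0.2         97.67742523]
linear [ 0.122 -0.007  0.003] rotation [-0.011 -0.001 -0.002]
linear [ 0.205 -0.007  0.003] rotation [-0.011 -0.001 -0.002]
```

View pics/w3.png

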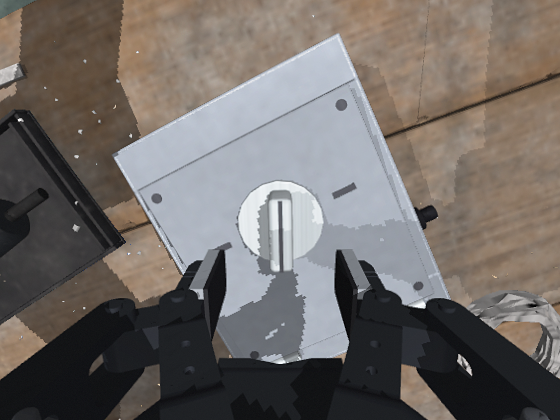

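The wing at (281,232) is centred between the fingers and parallel to them. Descending.

```bash
python3 -m jog '[{"linear":[0.02,-0.003,0.001],"rotation":[-0.01,0,0],"grip":50},{"linear":[0.06,-0.006,0.003],"rotation":[-0.01,0,0],"grip":50},{"linear":[0.1,-0.007,0.003],"rotation":[-0.01,0,0],"grip":50},{"linear":[0.14,-0.007,0.003],"rotation":[-0.01,0,0],"grip":50},{"linear":[0.17,-0.007,0.003],"rotation":[-0.01,0,0],"grip":50},{"linear":[0.19,-0.007,0.003],"rotation":[-0.01,0,0],"grip":50},{"linear":[0.2,-0.007,0.003],"rotation":[-0.01,0,0],"grip":50},{"linear":[0.205,-0.007,0.003],"rotation":[-0.01,0,0],"grip":50},{"linear":[0.205,-0.007,0.003],"rotation":[-0.01,0,0],"grip":50}]'
python3 - <<'E'
from h import *
s=sense();print(w2box(s['eef_pos']),s['force'],s['joints'])
E
```

```text
time_s: 7.4
eef_pos: [518.5, 120.9, 98.6]
ee_rot: [0.561, -0.396, 0.596, 0.416]
force: [0.2, 1.2, -0.4]
grip_width: 0.588
[-14.90895936   0.20082249  98.62349523] [ 0.24833152  1.22525466 -0.39722071] [ 0.01161166  0.49889032  1.59756365 -0.00636919  1.10170637 -1.20907138]
```

```bash
python3 -m jog '[{"linear":[0,0,0],"rotation":[0,0,0],"grip":25},{"linear":[0,0,0],"rotation":[0,0,0],"grip":15},{"linear":[0,0,0],"rotation":[0,0,0],"grip":8},{"linear":[0,0,0],"rotation":[0,0,0],"grip":5},{"linear":[0,0,0],"rotation":[0,0,0],"grip":5},{"linear":[0,0,0],"rotation":[0,0,0],"grip":5}]' 40
python3 - <<'E'
from h import *
s=sense();print(w2box(s['eef_pos']),s['force'],s['wrist_torque'],s['grip_width']*85.4)
plan(s['eef_pos'],tooldown(0,.057))
E
```

```text
time_s: 7.9
eef_pos: [518.5, 120.4, 99.1]
ee_rot: [0.561, -0.397, 0.596, 0.415]
force: [-2.5, -4.1, 5.1]
grip_width: 0.148
[-14.96286836  -0.26459484  99.09840295] [-2.54508392 -4.11086955  5.10884106] [-0.72207329  0.56821664  0.06032393] 12.646407292805273
linear [0. 0. 0.] rotation [ 2.229e+00 -1.000e-03  2.000e-03]
```

The bar is gripped at about 13 mm opening. Now I'll turn it clockwise by about 1.11 rad (2.22 units) over three calls.

```bash
python3 -m jog '[{"linear":[0,0,0],"rotation":[0.1,0,0],"grip":5},{"linear":[0,0,0],"rotation":[0.25,0,0],"grip":5},{"linear":[0,0,0],"rotation":[0.4,0,0],"grip":5},{"linear":[0,0,0],"rotation":[0.55,0,0],"grip":5},{"linear":[0,0,0],"rotation":[0.7,0,0],"grip":5},{"linear":[0,0,0],"rotation":[0.8,0,0],"grip":5},{"linear":[0,0,0],"rotation":[0.8,0,0],"grip":5}]'
python3 - <<'E'
from h import *
s=sense();print(w2box(s['eef_pos']),s['force'],s['wrist_torque'],s['grip_width']*85.4)
plan(box2w(pan(100,13,.057)+[-.6,0,0]),tooldown(0,.057))
E
```

```text
time_s: 8.48
eef_pos: [518.4, 120.2, 99.2]
ee_rot: [0.628, -0.277, 0.667, 0.288]
force: [-3.2, -3.0, 2.9]
grip_width: 0.154
[-15.08969382  -0.47630583  99.18208094] [-3.19393288 -3.01953957  2.90973797] [-0.56433787  0.35058447 -0.0424279 ] 13.149045534678137
linear [0.002 0.    0.002] rotation [ 1.426e+00 -1.000e-03  3.000e-03]
```

```bash
python3 -m jog '[{"linear":[0,0,0],"rotation":[0.1,0,0],"grip":5},{"linear":[0,0,0],"rotation":[0.25,0,0],"grip":5},{"linear":[0,0,0],"rotation":[0.4,0,0],"grip":5},{"linear":[0,0,0],"rotation":[0.55,0,0],"grip":5},{"linear":[0,0,0],"rotation":[0.7,0,0],"grip":5},{"linear":[0,0,0],"rotation":[0.8,0,0],"grip":5},{"linear":[0,0,0],"rotation":[0.8,0,0],"grip":5}]'
python3 - <<'E'
from h import *
s=sense();print(w2box(s['eef_pos']),s['force'],s['wrist_torque'],s['grip_width']*85.4)
plan(box2w(pan(100,13,.057)+[-.6,0,0]),tooldown(0,.057))
E
```

```text
time_s: 9.07
eef_pos: [518.2, 120.0, 99.2]
ee_rot: [0.671, -0.147, 0.712, 0.149]
force: [-2.5, -3.8, 1.3]
grip_width: 0.16
[-15.26648812  -0.62574806  99.16921597] [-2.54926638 -3.83695124  1.32698517] [-0.56818023  0.3978508  -0.07069874] 13.685658574932612
linear [0.002 0.001 0.003] rotation [ 0.626 -0.002  0.003]
```

```bash
python3 -m jog '[{"linear":[0,0,0],"rotation":[0.1,0,0],"grip":5},{"linear":[0,0,0],"rotation":[0.25,0,0],"grip":5},{"linear":[0,0,0],"rotation":[0.4,0,0],"grip":5},{"linear":[0,0,0],"rotation":[0.55,0,0],"grip":5},{"linear":[0,0,0],"rotation":[0.61,0,0],"grip":5},{"linear":[0,0,0],"rotation":[0.615,0,0],"grip":5},{"linear":[0,0,0],"rotation":[0.615,0,0],"grip":5}]'
python3 - <<'E'
from h import *
s=sense();print(w2box(s['eef_pos']),s['force'],s['wrist_torque'],s['grip_width']*85.4)
plan(box2w(pan(100,13,.057)+[-.6,0,0]),tooldown(0,.057))
snap('wrist','w4')
E
```

```text
time_s: 9.65
eef_pos: [518.1, 119.9, 99.2]
ee_rot: [0.685, -0.043, 0.726, 0.04]
force: [-3.4, -3.4, 2.0]
grip_width: 0.156
[-15.4094931   -0.70126315  99.15160863] [-3.41066032 -3.43618938  1.97367386] [-0.57902221  0.47479874 -0.04318809] 13.341764620098125
linear [0.001 0.002 0.002] rotation [ 0.016 -0.002  0.004]
```

View pics/w4.png

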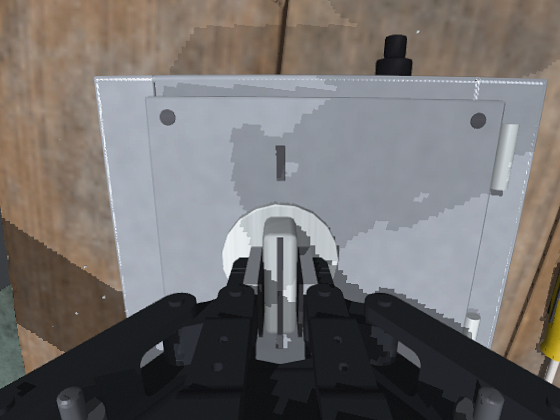

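The slot at (280,240) is in line with the visible mark at (281,148–180). Next I'll press down while removing the tilt.

Run:
```python
from h import *
s=sense(); b=w2box(s['eef_pos'])
for a in (.04,.02,0): plan(box2w(b+pan(100,13.5,a)-pan(100,13.5,.057)),tooldown(0.008,a))
```

```text
linear [ 0.006  0.    -0.001] rotation [-0.    -0.036  0.003]
linear [ 0.012  0.    -0.001] rotation [-0.    -0.076  0.003]
linear [ 0.019  0.    -0.002] rotation [-0.    -0.116  0.003]
```

```bash
python3 -m jog '[{"linear":[0.003,0,0],"rotation":[0,-0.018,0],"grip":5},{"linear":[0.006,0,-0.001],"rotation":[0,-0.036,0],"grip":5},{"linear":[0.009,0,-0.001],"rotation":[0,-0.055,0],"grip":5},{"linear":[0.012,0,-0.001],"rotation":[0,-0.076,0],"grip":5},{"linear":[0.012,0,-0.001],"rotation":[0,-0.076,0],"grip":5}]'
python3 - <<'E'
from h import *
s=sense();b=w2box(s['eef_pos']);print(b,s['force'],s['wrist_torque'],s['grip_width']*85.4)
E
```

```text
time_s: 10.12
eef_pos: [517.4, 119.9, 95.7]
ee_rot: [0.699, -0.042, 0.712, 0.041]
force: [-3.4, -2.7, 1.2]
grip_width: 0.153
[-16.02920366  -0.6784518   95.69535502] [-3.41054344 -2.68671988  1.21094772] [-0.52898438  0.44598746  0.03929985] 13.10750484227031
```

Low force with a 3.5 mm drop means the pin has entered the receptacle. I'll keep going into the gasket.

```bash
python3 -m jog '[{"linear":[0.003,0,0],"rotation":[0,-0.015,0],"grip":5},{"linear":[0.005,0,0],"rotation":[0,-0.03,0],"grip":5},{"linear":[0.007,0,0],"rotation":[0,-0.04,0],"grip":5},{"linear":[0.007,0,0],"rotation":[0,-0.04,0],"grip":5}]'
python3 -m jog '[{"linear":[0.002,0,0],"rotation":[0,0,0],"grip":5},{"linear":[0.003,0,0],"rotation":[0,0,0],"grip":5},{"linear":[0.003,0,0],"rotation":[0,0,0],"grip":5}]'
python3 - <<'E'
from h import *
s=sense();b=w2box(s['eef_pos']);print(b,s['force'],s['wrist_torque'],s['grip_width']*85.4)
plan(s['eef_pos'],tooldown(0.008,0))
E
```

```text
time_s: 10.45
eef_pos: [517.2, 119.9, 94.0]
ee_rot: [0.707, -0.042, 0.705, 0.041]
force: [-3.7, -3.6, 7.0]
grip_width: 0.154
time_s: 10.7
eef_pos: [517.2, 119.9, 93.7]
ee_rot: [0.707, -0.042, 0.705, 0.041]
force: [-6.0, -3.6, 8.6]
grip_width: 0.155
[-16.27252625  -0.66871443  93.65909677] [-5.95877328 -3.55241024  8.58153146] [-0.58715739  1.06529044 -0.02956614] 13.209319642274057
linear [0. 0. 0.] rotation [0.002 0.005 0.003]
```

```bash
python3 -m jog '[{"linear":[0.003,0,0],"rotation":[0,0,0],"grip":5},{"linear":[0.006,0,0],"rotation":[0,0,0],"grip":5},{"linear":[0.006,0,0],"rotation":[0,0,0],"grip":5},{"linear":[0.006,0,0],"rotation":[0,0,0],"grip":5}]'
python3 -m jog '[{"linear":[0.003,0,0],"rotation":[0,0,0],"grip":5},{"linear":[0.006,0,0],"rotation":[0,0,0],"grip":5},{"linear":[0.006,0,0],"rotation":[0,0,0],"grip":5},{"linear":[0.006,0,0],"rotation":[0,0,0],"grip":5}]'
python3 - <<'E'
from h import *
s=sense();b=w2box(s['eef_pos']);print(b,s['force'],s['wrist_torque'],s['grip_width']*85.4)
plan(s['eef_pos'],tooldown(0.008,0))
E
```

```text
time_s: 11.03
eef_pos: [517.2, 119.8, 93.0]
ee_rot: [0.707, -0.042, 0.705, 0.041]
force: [-7.7, -3.1, 15.5]
grip_width: 0.15
time_s: 11.37
eef_pos: [517.2, 119.9, 93.0]
ee_rot: [0.707, -0.043, 0.704, 0.041]
force: [-10.2, -4.9, 20.1]
grip_width: 0.153
[-16.25121149  -0.67751074  93.01119785] [-10.23790924  -4.89654911  20.07328915] [-0.7000141   1.89907517 -0.03969086] 13.037770762200566
linear [0. 0. 0.] rotation [0.004 0.008 0.004]
```

The height has settled at z=93.0 while the force climbed from 15 to 20 N, so the panel appears to be down on the frame. I'll check with the cameras.

Run:
```python
from h import *
snap('wrist','w5');snap('side','s5');s=sense();print(s['force'],s['eef_pos'])
P,p=cloud('s5'); cv2.imwrite('pics/s5c.png',cv2.resize(p[120:225,215:315,::-1],None,fx=6,fy=5.6,interpolation=cv2.INTER_CUBIC))
for n in ('w5','s5','w4','w3'):
    P,p=cloud(n); b=w2box(P.reshape(-1,3))
    f=lambda x0,x1,y0,y1: (lambda m:(m.sum(),np.round(np.median(b[m,2]),2)))((b[:,0]>x0)&(b[:,0]<x1)&(b[:,1]>y0)&(b[:,1]<y1)&(b[:,2]>70)&(b[:,2]<105))
    print(n,'panel edge',f(-72,-55,35,70),f(-72,-55,-70,-35),'mid',f(-30,0,40,70),'hinge side',f(45,70,35,70),'frame',f(-103,-80,0,80),f(-103,-80,-80,0))
```

```text
[-10.80471466  -3.27146849  21.23524287] [517.22824813 119.84228849  93.00235952]
w5 panel edge (np.int64(2920), np.float64(84.5)) (np.int64(0), np.float64(nan)) mid (np.int64(4528), np.float64(84.52)) hinge side (np.int64(4130), np.float64(84.47)) frame (np.int64(7933), np.float64(80.49)) (np.int64(2797), np.float64(80.45))
s5 panel edge (np.int64(22), np.float64(82.74)) (np.int64(28), np.float64(82.9)) mid (np.int64(0), np.float64(nan)) hinge side (np.int64(32), np.float64(83.96)) frame (np.int64(81), np.float64(79.28)) (np.int64(80), np.float64(79.17))
w4 panel edge (np.int64(2917), np.float64(93.37)) (np.int64(0), np.float64(nan)) mid (np.int64(4519), np.float64(90.5)) hinge side (np.int64(4128), np.float64(86.07)) frame (np.int64(6350), np.float64(80.5)) (np.int64(2529), np.float64(80.47))
w3 panel edge (np.int64(1616), np.float64(93.44)) (np.int64(1336), np.float64(93.26)) mid (np.int64(2075), np.float64(90.48)) hinge side (np.int64(1116), np.float64(86.13)) frame (np.int64(4639), np.float64(80.53)) (np.int64(4047), np.float64(80.47))
  return _methods._mean(a, axis=axis, dtype=dtype,
  ret = ret.dtype.type(ret / rcount)
```

View pics/w5.png

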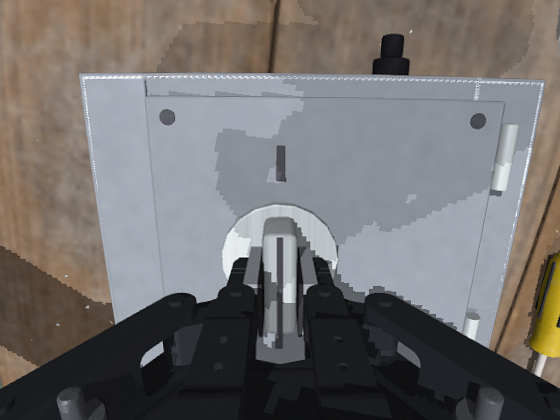

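View pics/s5c.png

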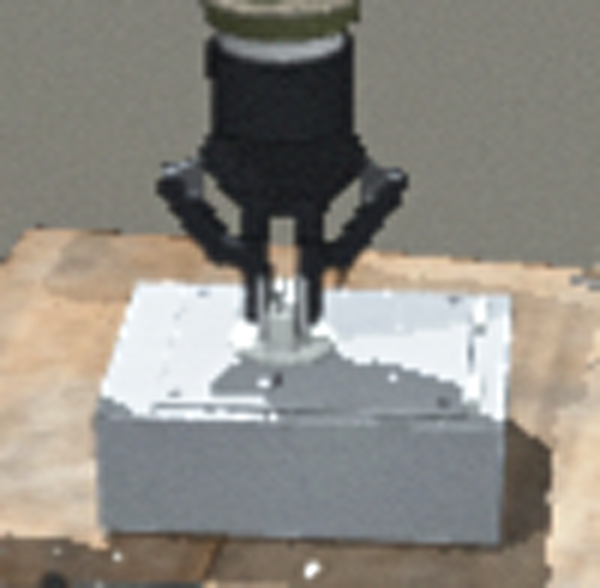

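The panel top is 4.0 mm above the frame at the edge, middle and hinge side, so it is flat. The slot at (281,240) is in line with the mark at (281,162). I'll check that the hold is steady, then hand in.

Run:
```python
from h import *
for i in range(10):
    capture('wrist'); s=sense(); print(round(s['time_s'],2),np.round(s['force'],1),np.round(s['eef_pos'],2))
finish_job()
```

```text
11.52 [-10.5  -3.4  21. ] [517.21 119.87  92.99]
11.57 [-11.2  -4.2  20. ] [517.22 119.86  92.99]
11.62 [-10.   -3.7  19.7] [517.22 119.85  93.  ]
11.67 [-10.7  -3.6  20.9] [517.23 119.85  93.01]
11.72 [-10.2  -4.2  19.9] [517.23 119.84  92.98]
11.77 [-10.1  -4.5  20.5] [517.21 119.85  93.01]
11.82 [-10.3  -4.2  20.8] [517.2  119.85  93.  ]
11.87 [-9.4 -4.5 20.4] [517.24 119.85  93.01]
11.92 [-10.7  -3.9  21.1] [517.23 119.83  93.01]
11.97 [-10.3  -3.8  20.4] [517.22 119.85  93.  ]
the job is handed in; nothing more can be done
```

The panel is shut flat on the frame, and the arm is still gripping the fastener and pressing it down. I handed the job in at about 12 s of the 43 s allowed.

- **Swing down:** I pushed near the panel's free edge with closed fingers until the pin stopped it at about 0.056 rad, where the reaction rose to 8–9 N.
- **Turn:** Only then did I grip the wing and turn it clockwise by about 1.11 rad. In the wrist picture the slot lines up with the one mark that can be seen. The other mark is hidden behind the gripper, so I could not check it directly.
- **Press:** The panel's top is 4.0 mm above the frame near the free edge, in the middle and near the hinge. That matches its thickness, so it is at about 0 rad.
- **Hold:** Over the last 0.5 s the downward push stayed at 20–21 N and the tool moved no more than about 0.05 mm. There is also a steady sideways force of about 11 N from the grip.
- **Check that disagreed:** The side camera, which sees few points there, read the free edge about 3.6 mm above the frame. That is within its accuracy.

The arm touched only the panel and the fastener. The tape, screwdriver and hardwood block were well clear of its path, but I took no final picture of them.

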